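# Set the sunken lamp trim and plug its well

## Robot

A 7-joint arm with a two-finger parallel gripper is mounted at the origin on the work surface. World frame = base frame: x ahead of the robot, y to its left, z up, the work surface at z = 0. Lengths are in m, angles in rad, forces in N, time in s.
With the tool pointing down it reaches from about 0.4 to 0.85 m from the base axis. Payload 4.4 kg.
Tool frame: the origin (TCP) lies between the finger pads; the fingertips stand 17 mm ahead of it and the grasp point (between the pads) lies 2 mm behind it (tips_ahead is the distance from the TCP to the fingertips, in m); y points along the fingers, x is the direction in which the jaws open and shut, and the axes are right-handed (so a half turn about y gives the same grasp; the last joint's range is limited). The gripper opens to 94 mm and grips with 3 to 60 N. Pads are 16 mm wide; open, the fingers measure 119 mm over their backs; the gripper's body (75 mm by 177 mm) begins 78 mm behind the grasp point.
Start: joints at [1.254, 0.628, 0.038, 1.517, -0.027, 0.996, -0.02], TCP at [0.161, -0.63, 0.222] pointing down, gripper open.
Joint ranges: [-3.06, 3.06], [-0.37, 2.12], [-1.25, 1.32], [0.18, 2.47], [-1.1, 4.24], [0.23, 1.98], [-2.94, 2.94]. Speed limits (rad/s): [2.57, 2.57, 3.14, 3.14, 3.14, 3.14, 3.14].

## Interface

Orientations are given as [roll, pitch, yaw] about the fixed x, y, z axes, in that order (R = Rz(yaw) Ry(pitch) Rx(roll)).
In Python, from rig import * gives the robot as it stands.
- The arm moves only by the tool jog_arm, never from a script. Its argument "steps" is one flat list of numbers, 4 for each row, row after row: the shift along the tool's x, y, z in m, then the turn about the tool's y in rad. A call has 1 to 10 rows; each row shifts and turns the commanded pose from where the row before left it, along the tool's axes as they then stand; what a row does not reach is not made up. A row lasts 1/10 s, in which the tool goes at most 50 mm and 8.59 degrees, less where a joint would pass 70% of its speed; a pose out of reach is approached as far as the arm can. A call is refused whole if a number of a shift passes 0.05 or a number of a turn 0.15, either way. A call with a gripper value outside its range is refused whole. "jaw" is the opening, from -1 (shut) to 1 (fully open), set as the call begins (left out, the last holds). The fingers move at their own pace and stop on an object; "newtons" is the grip in N (left out, the last holds). Time passes only in rows, so rows that do not move let the fingers close. It gives the time, the measured TCP pose, the force and the opening at its end, in the units of the state.
- observe(): the state, without advancing time (a new reading comes with each control period).
- get_image(name): name is "scene" or "top" or "wrist"; returns a dict with "color" (384x512x3 uint8, red, green, blue), "range_z" (384x512 float32, m along the optical axis (not along the pixel's ray), 0 where there is no reading), "fx", "fy", "cx", "cy" (pixels), "R" (3x3) and "t" (3): a world point X has camera coordinates R X + t. Camera axes: x right, y down, z forward; pixel columns grow to the right and rows downward; lengths in m; the calibration is good to about 2 mm. A picture is of the moment at which its call begins.
- sign_off(): hands the job in, once; it reports no verdict.
The state is a dict: "time_s": time; "joint_pos": joint angles; "joint_vel": joint speeds; "joint_efforts": joint torques, N m; "eef_pos": TCP position; "tool_rot": TCP orientation; "wrist_force": force on the tool from outside, world axes, zero at the start; "moment": the same for the moment, N m; "opening": finger opening in m.
Only numpy, scipy, OpenCV 4.12 (cv2) and the standard library are available. Lean on these libraries where they do the work, as an engineer would, in place of code of your own. Each camera call takes 0.05 s, during which the arm holds its last target.

## Task

Reset the white lamp supply: in its round well, grip the small trim knob lightly, turn it clockwise until you feel it meet its stop, then lean it slightly further into the stop's spring for a moment so that the reset contact closes, without forcing the spring. Then close the well with the larger of the two aluminium plugs, pressed in gently against its stiff sealing collar until it is fully home with its flange flat on the case, and let go. Leave the supply's big main knob and the things in the grey tray as they are.

Things in the scene. Friction and masses are not known exactly. Their poses are not given: they have to be found in the camera images.
- supply: Lamp supply, a white painted case fixed to the bench, 180 x 160 x 90 mm (x, y, z); origin at the centre of its underside. In its flat top is a round blind well, 82.2 mm in diameter and 34 mm deep, with a vertical axis, centred 30 mm to its -x side. The front face (-x) has a grey panel.
- well_rim (a point): Centre of the well's mouth, level with the top of the case, 90 mm above the bench; axes parallel to the supply's. The mouth has a 1.5 mm chamfer.
- main_mark (a point): Pointer line on the main knob: a black round knob 32 mm in diameter, 16 mm high, standing on top of the supply 88 mm behind (+x) and 45 mm to the +y side of the well's centre. To be left alone.
- trim (a joint): How far the trim knob leans into its stop's spring, rad, clockwise from above. It stays 0 while the knob turns freely (stiffly, about 0.06 N m) up to the stop, which lies 1.0 to 2.1 rad clockwise of where it starts. At the stop it takes 0.12 N m to begin to lean, then 0.6 N m more per rad. Contact closes at 0.10; past 0.22 it is forced; springs back to 0 when let go.
- trim_top (a point): Centre of the trim knob's top; does not turn with the knob. The knob is a black round cylinder with shallow flutes and no pointer, 20 mm in diameter and 20 mm high, on the well's floor and axis: its top is 14 mm below the rim. It may be gripped at any yaw; one grasp may not turn it far enough.
- well_floor (a point): Centre of the well's floor, 34 mm below the rim. Between the trim knob's side and the collar in the well there are 27 mm all round. A grip of 16 to 24 N per finger holds the knob without slipping; the load of the fingers on it (both fingers added) must stay under 60 N.
- plug: The well's plug, plain aluminium, about 0.15 kg, lying loose and upright on the rubber mat to the left or right of the supply. From below: a spigot 80 mm in diameter and 10 mm high with a 2 mm chamfered foot, then a flange 92 mm in diameter and 4 mm thick, then a grip bar. Origin at the centre of the spigot's underside, z up.
- plug_grip (a point): Middle of the plug's grip bar, 25 mm above the plug's origin. The bar is 34 mm long (plug's x), 12 mm thick (y), 22 mm high. The plug fits the well at any yaw with 1.1 mm to spare all round; home, its flange lies on the case and its origin is 10 mm below the rim. It must not press on the supply with more than 30 N.
- collar (a joint): How far the sealing collar in the well has been pushed down, m: a black ring, 74.4 mm inside and 6 mm high, round the well's wall, its top 6 mm below the rim at the start (0). The plug's foot lands on it and must push it 4 mm down before the flange meets the case; that takes a steady 6 N or so (the plug's weight is not enough), and it stays where it is left.
- mat: Black rubber mat, 130 x 130 x 3 mm, fixed; origin at the centre of its underside.
- tray: Grey open tray, 90 x 150 x 22 mm, walls 4 mm, fixed, on the other side of the supply from the mat; origin at the centre of its underside.
- objective: Steel microscope objective, 34 mm in diameter, 48 mm high, standing in the tray; origin at the centre of its underside. To be left alone.
- small_cap: The smaller aluminium plug, the same shape but with a 54 mm flange, lying in the tray; origin at the centre of its underside. Does not belong to this well; to be left alone.
Things that resemble listed ones, but are neither listed nor needed, are in the scene too. What is shaped like the plug but brown or pink is not meant.

How it is judged:
On the way, in this order (a step that is already met when the one before it is completed fails the run):
1. the trim knob is leaned into its stop's spring so that the contact closes (0.10 rad or more) (value of joint trim above 0.1 rad), for 0.2 s.
2. the larger plug is fully home in the well (horizontal distance between plug and well_rim below 0.003 m and z of plug in the frame of well_rim between -0.012 and -0.0085 m and angle between plug's own z axis and vertical below 0.04 rad), for 0.2 s.
At the end, for the whole second after the job is handed in: The trim knob is let go (lean below 0.05 rad); the larger plug is in the well, centred within 3 mm, its flange within 1.5 mm of the case, level within 0.04 rad, at rest and released (all of step 2 and value of joint trim below 0.05 rad and linear speed of plug below 0.01 m/s); the robot touches nothing.
It fails at once if the trim knob is forced more than 0.22 rad into its stop's spring (value of joint trim above 0.22 rad).
It fails at once if the fingers load the trim knob with more than 60 N (both fingers added) (contact force between the fingers and trim above 60 N).
It fails at once if the plug is pressed on the supply with more than 30 N (contact force between plug and supply above 30 N).
It fails at once if the main knob is turned (its pointer moves more than 4 mm) (distance of main_mark from where it was at the start of the episode above 0.004 m).
It fails at once if a thing in the grey tray is moved more than 15 mm (distance of any of objective, small_cap from where it was at the start of the episode above 0.015 m).
It also fails if it takes over 72 s, if anything falls off the work surface, if the arm or the gripper's body presses on something with over 40 N, if the wrist force passes 120 N, or if a joint passes its speed limit or range.

## Working session

There is one attempt and no reset: what is moved stays moved. The work goes in short steps, Python scripts to look and compute and a tool call to move; the robot and the scene stay as the last step left them, time stands still between calls to the robot, and variables do not carry over. Pictures are saved under pics/ and viewed, and the job is handed in when it is done.

Besides the shell and the picture viewer there is one more tool, called as name(argument=value, ...), one argument or row to a line, values as JSON. jog_arm: Moves the arm, as the interface text tells. Its arguments: {"type":"object","properties":{"steps":{"type":"array"},"jaw":{"type":"number"},"newtons":{"type":"number"}},"required":["steps"]}

```bash
ls; mkdir -p pics; cat > h.py <<'E'
from rig import *
import numpy as np, cv2
def save(im,name,crop=None,scale=1):
    c=im["color"][:,:,::-1]
    if crop: r0,r1,c0,c1=crop; c=c[r0:r1,c0:c1]
    if scale!=1: c=cv2.resize(c,None,fx=scale,fy=scale,interpolation=cv2.INTER_CUBIC)
    cv2.imwrite("pics/"+name,c)
def ray(im,u,v,z):
    d=im["R"].T@np.array([(u-im["cx"])/im["fx"],(v-im["cy"])/im["fy"],1.]); o=-im["R"].T@im["t"]
    return o+d*(z-o[2])/d[2]
def cloud(im):
    Z=im["range_z"]; v,u=np.mgrid[:Z.shape[0],:Z.shape[1]]
    P=np.stack([(u-im["cx"])/im["fx"]*Z,(v-im["cy"])/im["fy"]*Z,Z],-1)
    return (P-im["t"])@im["R"]
def proj(im,X):
    c=im["R"]@np.array(X)+im["t"]; return c[0]/c[2]*im["fx"]+im["cx"],c[1]/c[2]*im["fy"]+im["cy"]
E
python3 - <<'E'
from h import *
print(observe())
for n in ["scene","top","wrist"]:
    im=get_image(n); save(im,n+"0.png"); np.save("pics/"+n+"0.npy",im,allow_pickle=True); print(n,im["fx"],-im["R"].T@im["t"],im["R"][2])
E
```

```text
pics
{'time_s': 0.0, 'joint_pos': array([ 1.25417276,  0.62932071,  0.03844802,  1.51839641, -0.02704061,
        0.99632193, -0.02000579]), 'joint_vel': array([ 0.00039416, -0.00110777, -0.00089599, -0.00089436, -0.00035722,
       -0.00174301, -0.00203824]), 'joint_efforts': array([-5.59492412e-05, -5.49724388e+01,  1.14380367e+00, -1.86637115e+01,
       -5.21517231e-02,  2.37452995e-02,  1.88083113e-04]), 'eef_pos': array([ 0.16120183, -0.62900813,  0.22156161]), 'tool_rot': array([-1.5707908,  0.0019287, -1.3200062]), 'wrist_force': array([ 0.72316795,  0.7905263 , -0.06994702]), 'moment': array([-0.02135533, -0.02100895, -0.00697637]), 'opening': 0.093911643336726}
scene 457.443409737671 [1.09176337 0.32064161 0.76711715] [-0.62883321 -0.32744145 -0.70523109]
top 451.6500064414156 [0.22564118 0.00303549 1.30722341] [ 0.22192967 -0.01578119 -0.97493496]
wrist 326.6115931289339 [ 0.23792901 -0.60955575  0.38302998] [-0.26374085 -0.06532949 -0.96237873]
```

View pics/scene0.png

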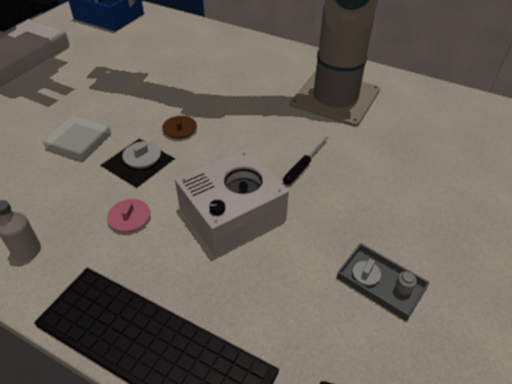

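View pics/top0.png

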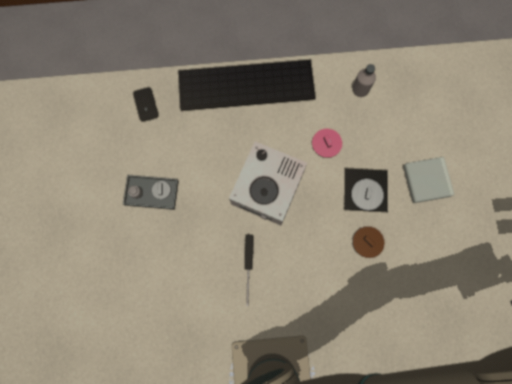

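View pics/wrist0.png

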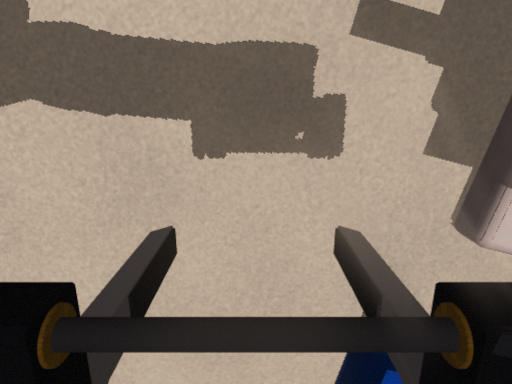

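The top view shows the supply at (268,184), with its well at (264,190) and the main knob at (262,155). Candidates for the plug:
- **Aluminium disc on the black mat (367,195):** fits, because it is plain aluminium, large and on the mat.
- **Pink disc (327,143) and brown disc (368,242):** wrong colour.
- **Small aluminium cap (161,190):** in the tray, so it isn't the one.

The mat is on the -y side and the tray on the +y side.

```bash
python3 - <<'E'
from h import *
top=np.load("pics/top0.npy",allow_pickle=True).item(); sc=np.load("pics/scene0.npy",allow_pickle=True).item()
a=top["color"][130:260,220:400]; cv2.imwrite("pics/t1.png",cv2.resize(a[:,:,::-1],None,fx=4,fy=4,interpolation=cv2.INTER_CUBIC))
save(sc,"s1.png",(120,260,90,300),3.8)
P=cloud(top)
print("well rim guess",ray(top,264,190,.09),"plug",ray(top,367,195,.017))
for (u,v) in [(285,200),(264,190),(262,155),(275,190),(367,195),(360,205),(350,175),(268,184),(245,200)]: print(u,v,P[v,u].round(4))
E
```

```text
well rim guess [ 0.50129017 -0.02308393  0.09      ] plug [ 0.47594239 -0.32279303  0.017     ]
285 200 [ 0.4683 -0.0781  0.0887]
264 190 [ 0.5037 -0.0233  0.0794]
262 155 [ 0.5981 -0.0262  0.1038]
275 190 [ 0.5053 -0.0548  0.0598]
367 195 [ 0.4704 -0.3156  0.0453]
360 205 [ 0.448  -0.2979  0.0189]
350 175 [ 0.5431 -0.2839  0.0054]
268 184 [ 0.525  -0.0367  0.058 ]
245 200 [0.4776 0.0315 0.0915]
```

View pics/t1.png

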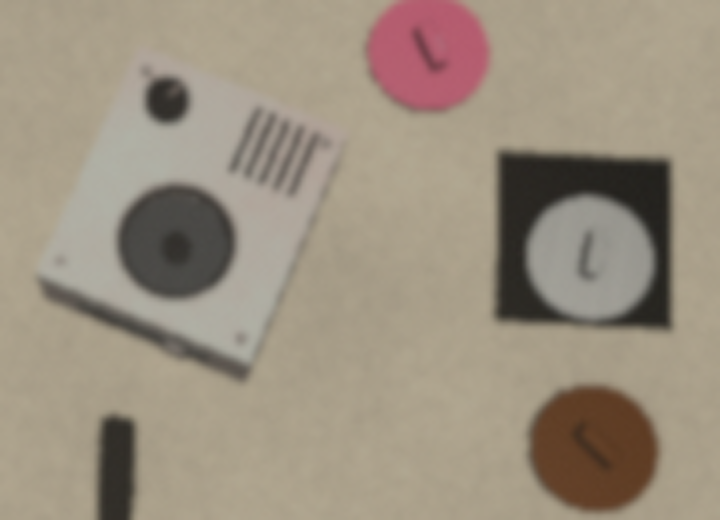

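View pics/s1.png

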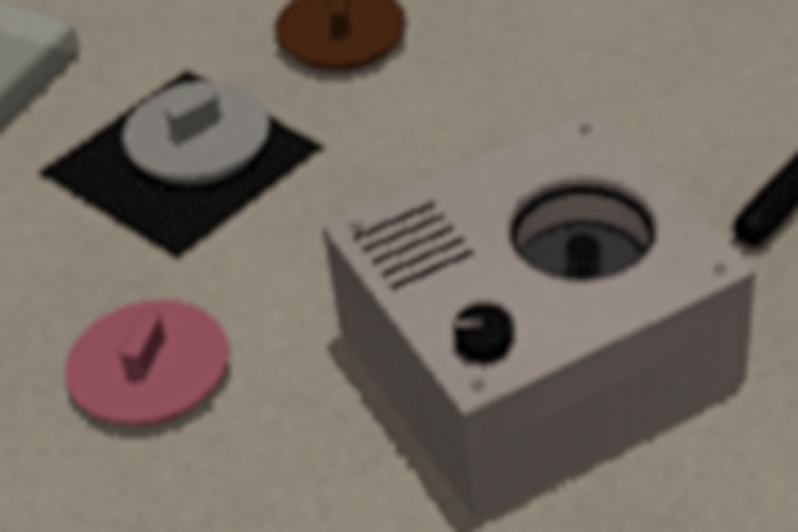

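```bash
cat > meas.py <<'E'
from h import *
def ell(im,mask,near):
    cs,_=cv2.findContours(mask.astype(np.uint8),cv2.RETR_LIST,cv2.CHAIN_APPROX_NONE)
    for c in cs:
        if len(c)<20: continue
        e=cv2.fitEllipse(c)
        if np.hypot(e[0][0]-near[0],e[0][1]-near[1])<8: print("ell",np.round(e[0],1),np.round(e[1],1)); yield c
def circ3(im,c,z):
    p=c[:,0,:]; X=np.array([ray(im,u,v,z)[:2] for u,v in p])
    A=np.c_[2*X,np.ones(len(X))]; s=np.linalg.lstsq(A,(X**2).sum(1),rcond=None)[0]
    return s[:2],np.sqrt(s[2]+s[:2]@s[:2])
E
python3 - <<'E'
from meas import *
top=np.load("pics/top0.npy",allow_pickle=True).item(); sc=np.load("pics/scene0.npy",allow_pickle=True).item()
for im,n,w,p in [(top,"top",(264,190),(367,195)),(sc,"scene",(243,181),(142,154))]:
    g=cv2.cvtColor(im["color"],cv2.COLOR_RGB2GRAY); 
    print(n,"levels",g[w[1],w[0]],g[p[1]+5,p[0]-8])
    for c in ell(im,g<110,w): print(n,"well",circ3(im,c,.09))
    P=cloud(im); m=(P[:,:,2]>.012)&(P[:,:,2]<.026)
    for th in (90,110):
        for c in ell(im,g>th,p): print(n,"plug",th,circ3(im,c,.017))
    # bar top by height
    m=(P[:,:,2]>.032)&(P[:,:,2]<.05)&(np.hypot(P[:,:,0]-.473,P[:,:,1]+.32)<.04)
    b=P[m]; print("bar pts",len(b),b.mean(0)); 
    c=np.cov(b[:,:2].T); w_,V=np.linalg.eigh(c); print("bar dir",np.arctan2(V[1,1],V[0,1]),np.sqrt(w_))
    m=(P[:,:,2]>.084)&(P[:,:,2]<.096)&(np.hypot(P[:,:,0]-.5,P[:,:,1]+.03)<.2); q=P[m][:,:2].astype(np.float32)
    print("supply top rect",cv2.minAreaRect(q), len(q), P[m][:,2].mean())
E
```

```text
top levels 49 159
ell [263.7 189.9] [27.2 28.3]
top well (array([ 0.50204121, -0.02230317]), np.float64(0.03880095604933745))
ell [365.7 189.8] [47.4 49.9]
top plug 90 (array([ 0.49283767, -0.32110549]), np.float64(0.0662013495636405))
ell [365.8 194. ] [ 3.3 12.1]
top plug 110 (array([ 0.47955945, -0.32213935]), np.float64(0.010966136060650264))
ell [367.  194.2] [29.1 31. ]
top plug 110 (array([ 0.47877532, -0.32321158]), np.float64(0.04432329488129257))
ell [365.5 189.7] [50.2 53.2]
top plug 110 (array([ 0.49320438, -0.32074739]), np.float64(0.07505719837724255))
bar pts 54 [ 0.47912231 -0.32197612  0.03977997]
bar dir 2.7961051686406466 [0.00374384 0.01003586]
supply top rect ((0.529233455657959, -0.03602254390716553), (0.16070403158664703, 0.18199488520622253), 61.77651596069336) 2870 0.09124152210996075
scene levels 30 124
ell [242.8 180. ] [26.5 38.7]
scene well (array([ 0.50236909, -0.02292243]), np.float64(0.039931387550280854))
ell [140.3 151.5] [ 9.  17.7]
scene plug 90 (array([ 0.47358083, -0.33010303]), np.float64(0.018846285826696365))
ell [140.3 151.4] [11.2 19.2]
scene plug 110 (array([ 0.47320628, -0.33026805]), np.float64(0.02171914086243414))
bar pts 75 [ 0.48075525 -0.32150278  0.03719564]
bar dir 2.800400669723428 [0.00393278 0.00999199]
supply top rect ((0.5289421677589417, -0.03692777454853058), (0.16436316072940826, 0.1815291792154312), 61.59848403930664) 4082 0.08989343743328769
```

```bash
cat >> h.py <<'E'
def plan(goal,N,per=10,rnd=3):
    o=observe(); p=np.array(o["eef_pos"]); y=o["tool_rot"][2]; print("from",p.round(4),round(y,4),"tilt",o["tool_rot"][:2].round(4),"j7",o["joint_pos"][6].round(3))
    g=np.array(goal[:3]); yg=goal[3]; rows=[]
    for k in range(N):
        d=(g-p)/(N-k); t=-(yg-y)/(N-k)
        c,s=np.cos(y),np.sin(y)
        r=np.round([c*d[0]+s*d[1],-d[2],-s*d[0]+c*d[1],t],rnd); rows.append(r)
        p=p+np.array([c*r[0]-s*r[2],s*r[0]+c*r[2],-r[1]]); y-=r[3]
    for i in range(0,N,per): print(",".join(f"{v:g}" for r in rows[i:i+per] for v in r))
    print("end",p.round(4),round(y,4))
E
python3 -c "
from h import *
plan((.5022,-.0226,.222,1.2),20)"
```

```text
from [ 0.1612 -0.6292  0.2218] -1.32 tilt [-1.5708e+00  1.4000e-03] j7 -0.02
-0.025,-0,0.024,-0.126,-0.022,-0,0.027,-0.126,-0.018,-0,0.03,-0.126,-0.015,-0,0.032,-0.126,-0.01,-0,0.033,-0.126,-0.006,-0,0.034,-0.126,-0.002,-0,0.035,-0.126,0.003,-0,0.035,-0.126,0.007,-0,0.034,-0.126,0.011,-0,0.033,-0.126
0.015,-0,0.031,-0.126,0.019,-0,0.029,-0.126,0.022,-0,0.027,-0.126,0.026,-0,0.023,-0.126,0.028,-0,0.02,-0.126,0.031,-0,0.016,-0.126,0.033,-0,0.013,-0.126,0.034,-0,0.008,-0.126,0.034,-0,0.004,-0.126,0.035,-0,-0,-0.126
end [ 0.5023 -0.0224  0.2218] 1.2
```

jog_arm(
  steps=[-0.025, 0, 0.024, -0.126, -0.022, 0, 0.027, -0.126, -0.018, 0, 0.03, -0.126, -0.015, 0, 0.032, -0.126, -0.01, 0, 0.033, -0.126, -0.006, 0, 0.034, -0.126, -0.002, 0, 0.035, -0.126, 0.003, 0, 0.035, -0.126, 0.007, 0, 0.034, -0.126, 0.011, 0, 0.033, -0.126],
)

```text
time_s: 1.15
eef_pos: [0.3333, -0.325, 0.2225]
tool_rot: [-1.571, 0.0, -0.055]
wrist_force: [-0.2, 0.1, 0.0]
opening: 0.094
```

jog_arm(
  steps=[0.015, 0, 0.031, -0.126, 0.019, 0, 0.029, -0.126, 0.022, 0, 0.027, -0.126, 0.026, 0, 0.023, -0.126, 0.028, 0, 0.02, -0.126, 0.031, 0, 0.016, -0.126, 0.033, 0, 0.013, -0.126, 0.034, 0, 0.008, -0.126, 0.034, 0, 0.004, -0.126, 0.035, 0, 0, -0.126],
)

```text
time_s: 2.15
eef_pos: [0.5028, -0.0219, 0.2224]
tool_rot: [-1.571, 0.0, 1.205]
wrist_force: [0.6, 0.2, 0.7]
opening: 0.0941
```

jog_arm(
  steps=[0, 0, 0, 0, 0, 0, 0, 0],
  jaw=-0.2,
)

```text
time_s: 2.35
eef_pos: [0.5021, -0.0227, 0.2221]
tool_rot: [-1.57, 0.0, 1.2]
wrist_force: [-0.7, -0.3, -0.4]
opening: 0.0815
```

```bash
python3 -c "
from h import *
im=get_image('wrist'); save(im,'w1.png'); np.save('pics/w1.npy',im,allow_pickle=True)
o=observe(); print(o)
print(proj(im,(.5022,-.0226,.09)),proj(im,(.5022,-.0226,.076)))"
```

```text
{'time_s': 2.4, 'joint_pos': array([ 0.47438611,  0.49540369, -0.70113649,  1.90831571,  0.40806896,
        0.88558485,  0.76645089]), 'joint_vel': array([ 0.01912546, -0.00722639,  0.01309352,  0.00859984,  0.00163943,
       -0.00230754,  0.00050427]), 'joint_efforts': array([-1.02203328e+00, -4.05142736e+01, -6.63227543e+00, -1.60348105e+01,
       -8.05622572e-02, -1.01854565e-02,  2.42316739e-03]), 'eef_pos': array([ 0.50172748, -0.02380801,  0.22207831]), 'tool_rot': array([-1.56982567e+00,  1.31147542e-03,  1.19845037e+00]), 'wrist_force': array([-0.85620284,  0.61463485,  0.24539532]), 'moment': array([-0.04088558, -0.08222951,  0.04174669]), 'opening': 0.07741381214781189}
(np.float64(254.68924690154955), np.float64(190.80740124150546)) (np.float64(254.69614997987614), np.float64(187.06000922204612))
```

View pics/w1.png

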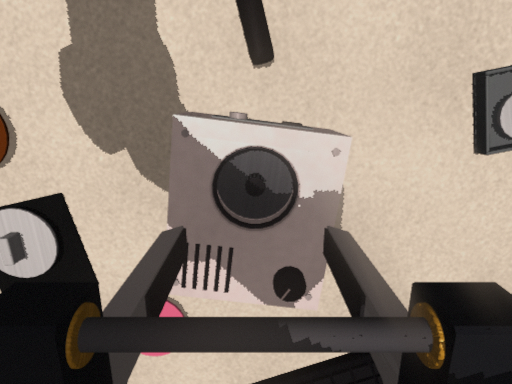

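The wrist view shows the well at (255,187) with the knob in its middle, and the main knob at (289,284). The projected position from the other cameras lands within a pixel or two.

```bash
python3 - <<'E'
from meas import *
im=np.load("pics/w1.npy",allow_pickle=True).item(); g=cv2.cvtColor(im["color"],cv2.COLOR_RGB2GRAY)
for th in (20,30,45,55,65):
    for c in ell(im,g<th,(255,187)): 
        print(th,"z.09",circ3(im,c,.09),"z.076",circ3(im,c,.076))
o=observe(); print(o["opening"],o["eef_pos"])
plan((.5022,-.0226,.110,1.2),4)
E
```

```text
ell [253.  188.9] [11.4 20.2]
30 z.09 (array([ 0.49947446, -0.02281149]), np.float64(0.007135024668154556)) z.076 (array([ 0.50285856, -0.02419393]), np.float64(0.007475295163296207))
ell [254.7 186.8] [78.  80.7]
30 z.09 (array([ 0.49996126, -0.02192735]), np.float64(0.03712752358171897)) z.076 (array([ 0.50336857, -0.02326762]), np.float64(0.038898141262821796))
ell [251.  192.8] [61.3 81. ]
45 z.09 (array([ 0.50248753, -0.02465738]), np.float64(0.032567357674722165)) z.076 (array([ 0.50601532, -0.02612784]), np.float64(0.03412050029676163))
ell [254.3 187.3] [75. 79.]
55 z.09 (array([ 0.50006346, -0.02214711]), np.float64(0.03455985623452799)) z.076 (array([ 0.50347564, -0.02349786]), np.float64(0.03620802143925806))
ell [254.4 187.7] [80.8 84.8]
65 z.09 (array([ 0.50058682, -0.02223991]), np.float64(0.03908950111090327)) z.076 (array([ 0.50402397, -0.02359508]), np.float64(0.040953685821739194))
0.07741381214781189 [ 0.50172748 -0.02380801  0.22207831]
from [ 0.5017 -0.0238  0.2221] 1.1985 tilt [-1.5698e+00  1.3000e-03] j7 0.766
0,0.028,-0,-0,0,0.028,-0,-0.001,0.001,0.028,-0,-0,0,0.028,-0,-0.001
end [ 0.5021 -0.0229  0.1101] 1.2005
```

jog_arm(
  steps=[0, 0.028, 0, 0, 0, 0.028, 0, 0, 0, 0.028, 0, 0, 0, 0.028, 0, 0, 0, 0, 0, 0, 0, 0, 0, 0],
)

```text
time_s: 3.0
eef_pos: [0.502, -0.0239, 0.1107]
tool_rot: [-1.57, 0.001, 1.198]
wrist_force: [0.1, 0.1, 1.1]
opening: 0.0375
```

```bash
python3 - <<'E'
from h import *
im=get_image('wrist'); save(im,'w2.png'); np.save('pics/w2.npy',im,allow_pickle=True)
for _ in range(3):
    o=observe(); print(o["time_s"],o["eef_pos"],o["tool_rot"],o["opening"],o["moment"])
t=get_image('scene'); save(t,'s2.png',(120,260,160,320),4.5)
E
```

```text
3.05 [ 0.50276664 -0.02363098  0.111448  ] [-1.57187348e+00  3.01440410e-05  1.19845633e+00] 0.03720883823991292 [ 0.06483979 -0.16783471 -0.0220863 ]
3.05 [ 0.50276664 -0.02363098  0.111448  ] [-1.57187348e+00  3.01440410e-05  1.19845633e+00] 0.03720883823991292 [ 0.06483979 -0.16783471 -0.0220863 ]
3.05 [ 0.50276664 -0.02363098  0.111448  ] [-1.57187348e+00  3.01440410e-05  1.19845633e+00] 0.03720883823991292 [ 0.06483979 -0.16783471 -0.0220863 ]
```

View pics/w2.png

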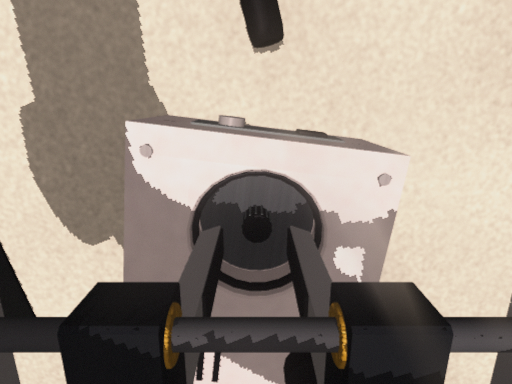

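View pics/s2.png

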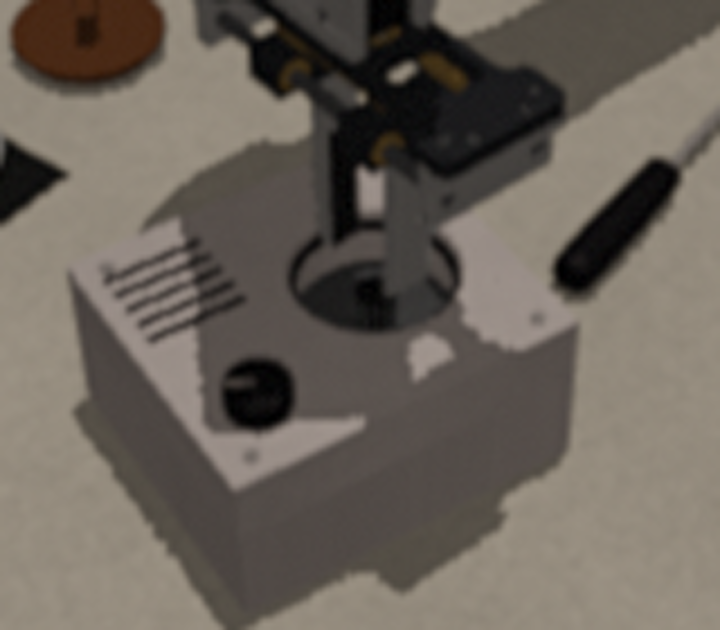

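```bash
python3 - <<'E'
from h import *
im=np.load("pics/w2.npy",allow_pickle=True).item(); g=cv2.cvtColor(im["color"],cv2.COLOR_RGB2GRAY)
save(im,"w2c.png",(160,300,180,335),4)
for x,z in [((.5022,-.0226,.09),0),((.5022,-.0226,.076),0)]: print(proj(im,x))
m=np.zeros_like(g,bool); m[200:250,238:276]=g[200:250,238:276]<14
n,l,s,ce=cv2.connectedComponentsWithStats(m.astype(np.uint8)); print(s[1:],ce[1:])
P=cloud(im)
for u,v in [(257,212),(257,225),(257,235),(257,195),(215,215)]: print(u,v,P[v,u])
E
```

```text
(np.float64(256.6827480188254), np.float64(238.341154812134))
(np.float64(256.57565116743484), np.float64(229.62516664757558))
[[252 232   1   1   1]] [[252. 232.]]
257 212 [ 0.49344041 -0.01885677  0.06883253]
257 225 [ 0.49977807 -0.02135792  0.07478722]
257 235 [ 0.5062035  -0.02385647  0.07489832]
257 195 [ 0.48626888 -0.01598293  0.05515774]
215 215 [ 0.48919945 -0.04881515  0.05496578]
```

View pics/w2c.png

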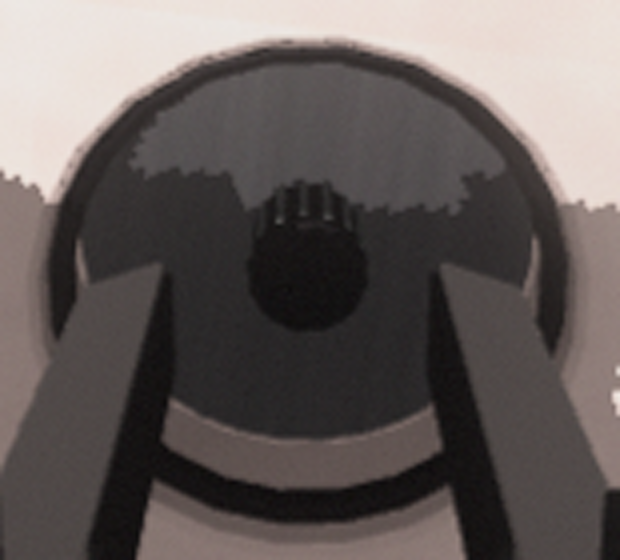

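The knob's top centre is at (256.8,229.2), against a prediction of (256.6,229.6), so the gripper is centred on it. I'll go down and grip softly first.

jog_arm(
  steps=[0, 0.012, 0, 0, 0, 0.012, 0, 0, 0, 0.01, 0, 0, 0, 0, 0, 0],
)

```text
time_s: 3.5
eef_pos: [0.5012, -0.023, 0.0749]
tool_rot: [-1.568, 0.001, 1.2]
wrist_force: [-0.3, 0.6, 1.3]
opening: 0.0375
```

```bash
python3 - <<'E'
from h import *
o=observe(); print(o["eef_pos"],o["wrist_force"],o["moment"])
im=get_image('wrist'); save(im,'w3.png',(130,384,100,400),2.5)
E
```

```text
[ 0.50123184 -0.02299667  0.07493547] [-0.34019301  0.62630765  1.29000378] [ 0.00410399 -0.21210408  0.007224  ]
```

View pics/w3.png

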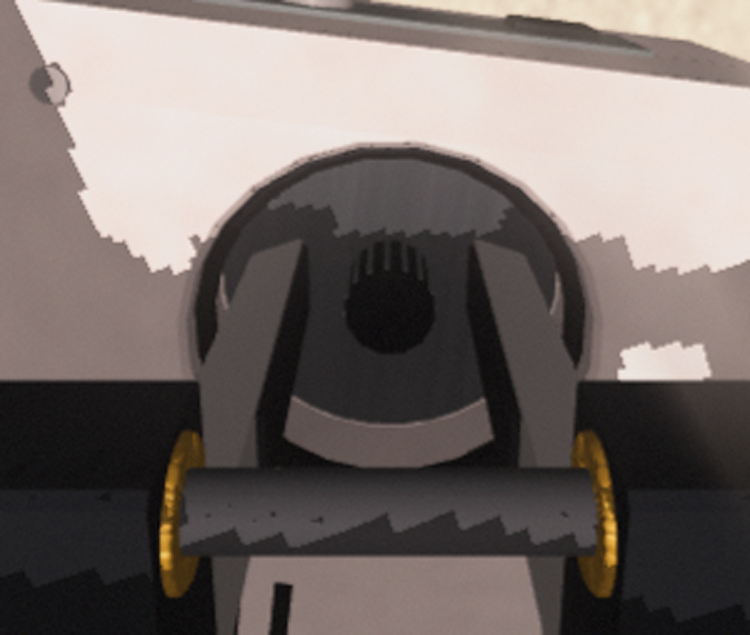

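jog_arm(
  steps=[0, 0, 0, 0, 0, 0, 0, 0, 0, 0, 0, 0, 0, 0, 0, 0, 0, 0, 0, 0],
  jaw=-1,
  newtons=5,
)

```text
time_s: 4.05
eef_pos: [0.5026, -0.0231, 0.0768]
tool_rot: [-1.571, 0.0, 1.2]
wrist_force: [-0.4, -1.1, 1.4]
opening: 0.0198
```

```bash
cat > st.py <<'E'
from h import *
get_image('wrist') # one reading, averages not available without time
o=observe(); c,s=np.cos(o["tool_rot"][2]),np.sin(o["tool_rot"][2]); f=o["wrist_force"]
print(o["time_s"],"F jaw-axis %.2f across %.2f z %.2f"%(c*f[0]+s*f[1],-s*f[0]+c*f[1],f[2]),"Mz",o["moment"].round(3),"yaw",o["tool_rot"][2].round(4),"pos",o["eef_pos"].round(4),"open",round(o["opening"],4),"j7",o["joint_pos"][6].round(3), "tau7",o["joint_efforts"][6].round(4))
E
python3 st.py
```

```text
4.1 F jaw-axis 0.27 across -0.25 z 1.77 Mz [-0.11  -0.095  0.009] yaw 1.1998 pos [ 0.5026 -0.023   0.0767] open 0.0194 j7 0.563 tau7 -0.0043
```

jog_arm(
  steps=[0, 0, 0, 0, 0, 0, 0, 0, 0, 0, 0, 0],
  newtons=20,
)

```text
time_s: 4.4
eef_pos: [0.5026, -0.0231, 0.0767]
tool_rot: [-1.571, 0.0, 1.2]
wrist_force: [-0.1, -0.2, 4.6]
opening: 0.0194
```

```bash
python3 st.py
```

```text
4.45 F jaw-axis -1.02 across -0.02 z 5.71 Mz [-0.211 -0.03   0.01 ] yaw 1.1999 pos [ 0.5026 -0.023   0.0767] open 0.0191 j7 0.563 tau7 -0.0001
```

jog_arm(
  steps=[0, 0, 0, 0.05, 0, 0, 0, 0.05, 0, 0, 0, 0.05, 0, 0, 0, 0.05],
)

```text
time_s: 4.85
eef_pos: [0.5026, -0.0231, 0.0767]
tool_rot: [-1.571, 0.0, 0.998]
wrist_force: [-0.4, -0.4, 5.0]
opening: 0.0195
```

```bash
python3 st.py
```

```text
4.9 F jaw-axis -1.22 across -0.65 z 4.65 Mz [-0.182 -0.048  0.024] yaw 0.9963 pos [ 0.5026 -0.0231  0.0767] open 0.0193 j7 0.414 tau7 -0.0482
```

jog_arm(
  steps=[0, 0, 0, 0.05, 0, 0, 0, 0.05, 0, 0, 0, 0.05, 0, 0, 0, 0.05, 0, 0, 0, 0.05, 0, 0, 0, 0.05],
)

```text
time_s: 5.5
eef_pos: [0.5025, -0.0232, 0.0767]
tool_rot: [-1.571, 0.0, 0.699]
wrist_force: [-0.5, -0.8, 5.3]
opening: 0.0191
```

```bash
python3 st.py
```

```text
5.55 F jaw-axis -1.08 across -0.48 z 5.71 Mz [-0.257  0.044  0.01 ] yaw 0.6969 pos [ 0.5025 -0.0232  0.0767] open 0.0195 j7 0.202 tau7 -0.0866
```

jog_arm(
  steps=[0, 0, 0, 0.05, 0, 0, 0, 0.05, 0, 0, 0, 0.05, 0, 0, 0, 0.05, 0, 0, 0, 0.05, 0, 0, 0, 0.05, 0, 0, 0, 0.05, 0, 0, 0, 0.05],
)

```text
time_s: 6.35
eef_pos: [0.5024, -0.0233, 0.0767]
tool_rot: [-1.571, 0.0, 0.299]
wrist_force: [-0.9, -1.1, 5.7]
opening: 0.0194
```

```bash
python3 st.py
```

```text
6.4 F jaw-axis -1.56 across -0.99 z 5.78 Mz [-0.329  0.158  0.015] yaw 0.2967 pos [ 0.5024 -0.0233  0.0767] open 0.0193 j7 -0.073 tau7 -0.0849
```

jog_arm(
  steps=[0, 0, 0, 0.05, 0, 0, 0, 0],
)

```text
time_s: 6.6
eef_pos: [0.5023, -0.0233, 0.0767]
tool_rot: [-1.571, 0.0, 0.25]
wrist_force: [-0.7, -1.6, 5.8]
opening: 0.0194
```

```bash
python3 st.py
```

```text
6.65 F jaw-axis -1.66 across -1.31 z 4.70 Mz [-0.4    0.124  0.024] yaw 0.2506 pos [ 0.5023 -0.0233  0.0767] open 0.0192 j7 -0.104 tau7 -0.0553
```

jog_arm(
  steps=[0, 0, 0, 0.05, 0, 0, 0, 0],
)

```text
time_s: 6.85
eef_pos: [0.5023, -0.0233, 0.0767]
tool_rot: [-1.571, 0.0, 0.2]
wrist_force: [-0.7, -0.6, 5.7]
opening: 0.0193
```

```bash
python3 st.py
```

```text
6.9 F jaw-axis -0.91 across -1.92 z 5.98 Mz [-0.411  0.105 -0.032] yaw 0.2004 pos [ 0.5023 -0.0233  0.0767] open 0.0193 j7 -0.138 tau7 -0.056
```

jog_arm(
  steps=[0, 0, 0, 0.05, 0, 0, 0, 0],
)

```text
time_s: 7.1
eef_pos: [0.5023, -0.0233, 0.0767]
tool_rot: [-1.571, 0.0, 0.15]
wrist_force: [-1.4, -1.0, 5.1]
opening: 0.0193
```

```bash
python3 st.py
```

```text
7.15 F jaw-axis -1.33 across -1.32 z 5.65 Mz [-0.395  0.114  0.001] yaw 0.1505 pos [ 0.5023 -0.0233  0.0767] open 0.0193 j7 -0.171 tau7 -0.0558
```

Once the arm settles, the joint-7 torque reads a steady 0.056 N m. That matches the knob's free stiffness, so I'll use it to detect the stop.

jog_arm(
  steps=[0, 0, 0, 0.05, 0, 0, 0, 0],
)

```text
time_s: 7.35
eef_pos: [0.5023, -0.0233, 0.0767]
tool_rot: [-1.571, 0.0, 0.1]
wrist_force: [-1.6, -2.4, 6.5]
opening: 0.0195
```

```bash
python3 st.py
```

```text
7.4 F jaw-axis -1.48 across -2.56 z 6.38 Mz [-0.358  0.124  0.029] yaw 0.1005 pos [ 0.5023 -0.0233  0.0767] open 0.0193 j7 -0.204 tau7 -0.0557
```

jog_arm(
  steps=[0, 0, 0, 0.05, 0, 0, 0, 0],
)

```text
time_s: 7.6
eef_pos: [0.5023, -0.0233, 0.0767]
tool_rot: [-1.571, 0.0, 0.05]
wrist_force: [-1.7, -1.6, 5.5]
opening: 0.0191
```

```bash
python3 st.py
```

```text
7.65 F jaw-axis -0.72 across -1.41 z 6.37 Mz [-0.354  0.188  0.017] yaw 0.0506 pos [ 0.5022 -0.0233  0.0767] open 0.0195 j7 -0.238 tau7 -0.0555
```

jog_arm(
  steps=[0, 0, 0, 0.05, 0, 0, 0, 0],
)

```text
time_s: 7.85
eef_pos: [0.5022, -0.0233, 0.0767]
tool_rot: [-1.571, 0.0, -0.0]
wrist_force: [-0.7, -0.8, 6.4]
opening: 0.0192
```

```bash
python3 st.py
```

```text
7.9 F jaw-axis -1.19 across -2.37 z 5.46 Mz [-0.384  0.178 -0.045] yaw 0.0004 pos [ 0.5022 -0.0233  0.0767] open 0.0199 j7 -0.271 tau7 -0.0554
```

jog_arm(
  steps=[0, 0, 0, 0.05, 0, 0, 0, 0],
)

```text
time_s: 8.1
eef_pos: [0.5022, -0.0233, 0.0767]
tool_rot: [-1.571, 0.0, -0.05]
wrist_force: [-1.1, -1.9, 6.6]
opening: 0.0196
```

```bash
python3 st.py
```

```text
8.15 F jaw-axis -0.54 across -1.22 z 6.39 Mz [-0.366  0.16   0.001] yaw -0.0496 pos [ 0.5022 -0.0233  0.0767] open 0.0193 j7 -0.304 tau7 -0.0552
```

jog_arm(
  steps=[0, 0, 0, 0.05, 0, 0, 0, 0],
)

```text
time_s: 8.35
eef_pos: [0.5022, -0.0233, 0.0767]
tool_rot: [-1.571, 0.0, -0.1]
wrist_force: [-0.8, -1.8, 6.5]
opening: 0.0199
```

```bash
python3 st.py
```

```text
8.4 F jaw-axis -1.44 across -0.87 z 5.84 Mz [-0.374  0.107  0.033] yaw -0.0995 pos [ 0.5022 -0.0233  0.0767] open 0.0191 j7 -0.336 tau7 -0.055
```

jog_arm(
  steps=[0, 0, 0, 0.05, 0, 0, 0, 0],
)

```text
time_s: 8.6
eef_pos: [0.5021, -0.0233, 0.0767]
tool_rot: [-1.571, 0.0, -0.15]
wrist_force: [-0.0, -1.7, 6.0]
opening: 0.0194
```

```bash
python3 st.py
```

```text
8.65 F jaw-axis -0.15 across -0.50 z 6.22 Mz [-0.368  0.209  0.054] yaw -0.1496 pos [ 0.5021 -0.0233  0.0767] open 0.0193 j7 -0.369 tau7 -0.0549
```

jog_arm(
  steps=[0, 0, 0, 0.05, 0, 0, 0, 0],
)

```text
time_s: 8.85
eef_pos: [0.5021, -0.0233, 0.0767]
tool_rot: [-1.571, 0.0, -0.2]
wrist_force: [-0.5, -1.2, 6.2]
opening: 0.0196
```

```bash
python3 st.py
```

```text
8.9 F jaw-axis -1.14 across -1.27 z 6.41 Mz [-0.351  0.207  0.032] yaw -0.1996 pos [ 0.5022 -0.0233  0.0767] open 0.0199 j7 -0.402 tau7 -0.0547
```

jog_arm(
  steps=[0, 0, 0, 0.05, 0, 0, 0, 0],
)

```text
time_s: 9.1
eef_pos: [0.5021, -0.0233, 0.0767]
tool_rot: [-1.571, 0.0, -0.25]
wrist_force: [-0.8, -1.2, 7.2]
opening: 0.0196
```

```bash
python3 st.py
```

```text
9.15 F jaw-axis -0.75 across -1.93 z 6.62 Mz [-0.399  0.222 -0.009] yaw -0.2496 pos [ 0.5021 -0.0233  0.0767] open 0.0192 j7 -0.434 tau7 -0.0546
```

jog_arm(
  steps=[0, 0, 0, 0.05, 0, 0, 0, 0],
)

```text
time_s: 9.35
eef_pos: [0.5021, -0.0233, 0.0767]
tool_rot: [-1.571, 0.0, -0.3]
wrist_force: [-0.8, -0.9, 6.7]
opening: 0.0191
```

```bash
python3 st.py
```

```text
9.4 F jaw-axis -1.01 across -1.17 z 5.88 Mz [-0.465  0.261 -0.014] yaw -0.2996 pos [ 0.5021 -0.0233  0.0767] open 0.0195 j7 -0.467 tau7 -0.0544
```

jog_arm(
  steps=[0, 0, 0, 0.05, 0, 0, 0, 0],
)

```text
time_s: 9.6
eef_pos: [0.5021, -0.0233, 0.0767]
tool_rot: [-1.571, 0.0, -0.35]
wrist_force: [-1.0, -1.7, 7.1]
opening: 0.0192
```

```bash
python3 st.py
```

```text
9.65 F jaw-axis -0.63 across -0.72 z 6.84 Mz [-0.428  0.244  0.008] yaw -0.3495 pos [ 0.5021 -0.0233  0.0767] open 0.0196 j7 -0.499 tau7 -0.0542
```

jog_arm(
  steps=[0, 0, 0, 0.05, 0, 0, 0, 0],
)

```text
time_s: 9.85
eef_pos: [0.5021, -0.0233, 0.0767]
tool_rot: [-1.572, 0.0, -0.4]
wrist_force: [-0.7, -1.1, 6.7]
opening: 0.0195
```

```bash
python3 st.py
```

```text
9.9 F jaw-axis -0.55 across -1.55 z 6.66 Mz [-0.431  0.264 -0.002] yaw -0.3996 pos [ 0.502  -0.0233  0.0767] open 0.0191 j7 -0.531 tau7 -0.0541
```

jog_arm(
  steps=[0, 0, 0, 0.05, 0, 0, 0, 0],
)

```text
time_s: 10.1
eef_pos: [0.5021, -0.0233, 0.0767]
tool_rot: [-1.572, 0.0, -0.45]
wrist_force: [-2.4, -1.8, 6.9]
opening: 0.0198
```

```bash
python3 st.py
```

```text
10.15 F jaw-axis -0.89 across -2.17 z 7.15 Mz [-0.363  0.261 -0.006] yaw -0.4496 pos [ 0.502  -0.0233  0.0767] open 0.019 j7 -0.563 tau7 -0.0539
```

jog_arm(
  steps=[0, 0, 0, 0.05, 0, 0, 0, 0],
)

```text
time_s: 10.35
eef_pos: [0.502, -0.0233, 0.0767]
tool_rot: [-1.571, 0.0, -0.5]
wrist_force: [-1.2, -1.3, 6.8]
opening: 0.0194
```

```bash
python3 st.py
```

```text
10.4 F jaw-axis -1.45 across -2.06 z 5.83 Mz [-0.439  0.276  0.025] yaw -0.4995 pos [ 0.502  -0.0233  0.0767] open 0.0196 j7 -0.596 tau7 -0.0537
```

jog_arm(
  steps=[0, 0, 0, 0.05, 0, 0, 0, 0],
)

```text
time_s: 10.6
eef_pos: [0.502, -0.0232, 0.0767]
tool_rot: [-1.572, 0.0, -0.55]
wrist_force: [-2.1, -1.4, 6.3]
opening: 0.0196
```

```bash
python3 st.py
```

```text
10.65 F jaw-axis -0.62 across -1.61 z 6.46 Mz [-0.326  0.304  0.013] yaw -0.5496 pos [ 0.502  -0.0233  0.0767] open 0.0192 j7 -0.628 tau7 -0.0535
```

jog_arm(
  steps=[0, 0, 0, 0.05, 0, 0, 0, 0],
)

```text
time_s: 10.85
eef_pos: [0.502, -0.0232, 0.0767]
tool_rot: [-1.572, 0.0, -0.6]
wrist_force: [-1.9, -1.3, 6.0]
opening: 0.0194
```

```bash
python3 st.py
```

```text
10.9 F jaw-axis -0.68 across -1.86 z 7.02 Mz [-0.345  0.318  0.004] yaw -0.5996 pos [ 0.502  -0.0232  0.0767] open 0.0193 j7 -0.66 tau7 -0.0533
```

jog_arm(
  steps=[0, 0, 0, 0.05, 0, 0, 0, 0],
)

```text
time_s: 11.1
eef_pos: [0.502, -0.0232, 0.0767]
tool_rot: [-1.572, 0.0, -0.65]
wrist_force: [-1.8, -1.6, 7.8]
opening: 0.0193
```

```bash
python3 st.py
```

```text
11.15 F jaw-axis 0.14 across -1.29 z 6.83 Mz [-0.337  0.333  0.033] yaw -0.6495 pos [ 0.502  -0.0232  0.0767] open 0.019 j7 -0.692 tau7 -0.0532
```

jog_arm(
  steps=[0, 0, 0, 0.05, 0, 0, 0, 0],
)

```text
time_s: 11.35
eef_pos: [0.502, -0.0232, 0.0767]
tool_rot: [-1.572, 0.0, -0.7]
wrist_force: [-1.6, -1.4, 6.7]
opening: 0.0195
```

```bash
python3 st.py
```

```text
11.4 F jaw-axis -0.09 across -2.28 z 5.72 Mz [-0.364  0.332 -0.042] yaw -0.6995 pos [ 0.5019 -0.0232  0.0767] open 0.0193 j7 -0.724 tau7 -0.0531
```

jog_arm(
  steps=[0, 0, 0, 0.05, 0, 0, 0, 0],
)

```text
time_s: 11.6
eef_pos: [0.5019, -0.0232, 0.0767]
tool_rot: [-1.572, 0.0, -0.75]
wrist_force: [-2.5, -1.4, 7.0]
opening: 0.0194
```

```bash
python3 st.py
```

```text
11.65 F jaw-axis 0.89 across -3.01 z 7.54 Mz [-0.304  0.398  0.063] yaw -0.7495 pos [ 0.5019 -0.0232  0.0767] open 0.0191 j7 -0.756 tau7 -0.0529
```

jog_arm(
  steps=[0, 0, 0, 0.05, 0, 0, 0, 0],
)

```text
time_s: 11.85
eef_pos: [0.5019, -0.0232, 0.0767]
tool_rot: [-1.572, 0.0, -0.8]
wrist_force: [-1.6, -1.3, 6.8]
opening: 0.0196
```

```bash
python3 st.py
```

```text
11.9 F jaw-axis -1.04 across -2.48 z 6.78 Mz [-0.317  0.387  0.033] yaw -0.7996 pos [ 0.5019 -0.0232  0.0767] open 0.0191 j7 -0.788 tau7 -0.0529
```

jog_arm(
  steps=[0, 0, 0, 0.05, 0, 0, 0, 0],
)

```text
time_s: 12.1
eef_pos: [0.5019, -0.0232, 0.0767]
tool_rot: [-1.572, 0.0, -0.85]
wrist_force: [-2.2, -1.0, 8.0]
opening: 0.0199
```

```bash
python3 st.py
```

```text
12.15 F jaw-axis 0.14 across -2.64 z 7.44 Mz [-0.332  0.374  0.144] yaw -0.8489 pos [ 0.5019 -0.0232  0.0767] open 0.0193 j7 -0.819 tau7 -0.1868
```

The stop is met at yaw of about -0.83: joint torque jumped from 0.053 to 0.187 and Mz is now 0.144. That means a lean of about 0.02 rad now. I'll lean further in small steps.

jog_arm(
  steps=[0, 0, 0, 0.03, 0, 0, 0, 0.03, 0, 0, 0, 0],
)

```text
time_s: 12.45
eef_pos: [0.5019, -0.0232, 0.0767]
tool_rot: [-1.572, 0.0, -0.909]
wrist_force: [-1.7, -0.5, 6.7]
opening: 0.0193
```

```bash
python3 st.py
```

```text
12.5 F jaw-axis 0.70 across -1.71 z 7.87 Mz [-0.307  0.411  0.129] yaw -0.9087 pos [ 0.5019 -0.0232  0.0767] open 0.0193 j7 -0.857 tau7 -0.202
```

jog_arm(
  steps=[0, 0, 0, 0.03, 0, 0, 0, 0, 0, 0, 0, 0],
)

```text
time_s: 12.8
eef_pos: [0.5019, -0.0231, 0.0767]
tool_rot: [-1.572, 0.0, -0.938]
wrist_force: [-1.5, -0.8, 7.6]
opening: 0.0192
```

```bash
python3 st.py
```

```text
12.85 F jaw-axis -0.23 across -2.17 z 7.10 Mz [-0.34   0.371  0.185] yaw -0.9384 pos [ 0.5019 -0.0231  0.0767] open 0.0195 j7 -0.876 tau7 -0.1897
```

```bash
cat > mz.py <<'E'
from h import *
import sys
M=[];T=[]
for _ in range(int(sys.argv[1])):
    get_image('wrist'); o=observe(); M.append(o["moment"][2]); T.append(o["joint_efforts"][6])
print(o["time_s"],"Mz %.4f +- %.4f"%(np.mean(M),np.std(M)/len(M)**.5),"tau7 %.4f %.4f"%(T[0],T[-1]),"yaw",o["tool_rot"][2], "lean est",(np.mean(M)-.12)/.6)
E
python3 mz.py 12
```

```text
13.45 Mz 0.1963 +- 0.0102 tau7 -0.1888 -0.1886 yaw -0.9384859119011906 lean est 0.12709029323237667
```

jog_arm(
  steps=[0, 0, 0, 0.02, 0, 0, 0, 0.02, 0, 0, 0, 0, 0, 0, 0, 0],
)

```text
time_s: 13.85
eef_pos: [0.5019, -0.0231, 0.0767]
tool_rot: [-1.572, 0.0, -0.978]
wrist_force: [-2.2, -1.5, 7.1]
opening: 0.0194
```

```bash
python3 mz.py 10
```

```text
14.35 Mz 0.1920 +- 0.0097 tau7 -0.2117 -0.2110 yaw -0.9783760111380764 lean est 0.11999848865944177
```

The settled joint torque of 0.211 N m gives a lean of 0.152 rad, and the yaw past the stop gives about 0.152 as well. It has been held there for more than 0.5 s. Now I'll ease back, release and lift.

jog_arm(
  steps=[0, 0, 0, -0.05, 0, 0, 0, -0.05, 0, 0, 0, -0.05],
)

```text
time_s: 14.65
eef_pos: [0.5019, -0.0232, 0.0767]
tool_rot: [-1.572, 0.0, -0.827]
wrist_force: [-2.3, -0.4, 7.3]
opening: 0.0194
```

jog_arm(
  steps=[0, 0, 0, 0, 0, 0, 0, 0, 0, 0, 0, 0],
  jaw=-0.2,
)

```text
time_s: 14.95
eef_pos: [0.5023, -0.0227, 0.0762]
tool_rot: [-1.571, 0.0, -0.83]
wrist_force: [-0.2, -0.4, 0.5]
opening: 0.037
```

```bash
python3 st.py
```

```text
15.0 F jaw-axis -0.15 across -0.18 z 0.17 Mz [-0.042 -0.032  0.035] yaw -0.8302 pos [ 0.5023 -0.0227  0.0762] open 0.0375 j7 -0.807 tau7 -0.0015
```

jog_arm(
  steps=[0, -0.02, 0, 0, 0, -0.03, 0, 0, 0, -0.04, 0, 0, 0, -0.04, 0, 0, 0, 0, 0, 0],
)

```text
time_s: 15.5
eef_pos: [0.5058, -0.0229, 0.211]
tool_rot: [-1.563, -0.007, -0.83]
wrist_force: [0.4, 0.3, 0.6]
opening: 0.0376
```

```bash
python3 -c "
from h import *
plan((.479,-.322,.18,-1.916),10)"
```

```text
from [ 0.5058 -0.0229  0.211 ] -0.8303 tilt [-1.5634 -0.0065] j7 -0.814
0.02,0.003,-0.022,0.109,0.023,0.003,-0.02,0.109,0.025,0.003,-0.017,0.108,0.026,0.003,-0.015,0.109,0.028,0.003,-0.012,0.108,0.029,0.003,-0.008,0.109,0.029,0.003,-0.005,0.108,0.03,0.003,-0.002,0.109,0.03,0.004,0.001,0.108,0.03,0.003,0.004,0.109
end [ 0.4788 -0.3224  0.18  ] -1.9163
```

jog_arm(
  steps=[0.02, 0.003, -0.022, 0.109, 0.023, 0.003, -0.02, 0.109, 0.025, 0.003, -0.017, 0.108, 0.026, 0.003, -0.015, 0.109, 0.028, 0.003, -0.012, 0.108, 0.029, 0.003, -0.008, 0.109, 0.029, 0.003, -0.005, 0.108, 0.03, 0.003, -0.002, 0.109, 0.03, 0.004, 0.001, 0.108, 0.03, 0.003, 0.004, 0.109],
)

```text
time_s: 16.5
eef_pos: [0.4749, -0.3232, 0.1743]
tool_rot: [-1.572, 0.0, -1.92]
wrist_force: [-0.6, -0.0, -0.1]
opening: 0.038
```

jog_arm(
  steps=[0, 0, 0, 0, 0, 0, 0, 0, 0, 0, 0, 0],
)

```text
time_s: 16.8
eef_pos: [0.4757, -0.3208, 0.1749]
tool_rot: [-1.572, 0.001, -1.914]
wrist_force: [-0.1, 1.0, -0.8]
opening: 0.0377
```

```bash
python3 - <<'E'
from meas import *
im=get_image('wrist'); save(im,'w4.png'); np.save('pics/w4.npy',im,allow_pickle=True)
o=observe(); print(o["eef_pos"],o["tool_rot"],o["joint_pos"])
g=cv2.cvtColor(im["color"],cv2.COLOR_RGB2GRAY); P=cloud(im)
print(proj(im,(.479,-.322,.017)),proj(im,(.479,-.322,.039)))
m=(P[:,:,2]>.034)&(P[:,:,2]<.045)&(np.hypot(P[:,:,0]-.479,P[:,:,1]+.322)<.035); b=P[m]
print("bar top pts",len(b),b.mean(0),cv2.minAreaRect(b[:,:2].astype(np.float32)))
m=(P[:,:,2]>.0125)&(P[:,:,2]<.022)&(np.hypot(P[:,:,0]-.479,P[:,:,1]+.322)<.07)
b=P[m]; print("flange",len(b),b.mean(0),cv2.minEnclosingCircle(b[:,:2].astype(np.float32)))
E
```

```text
[ 0.47587338 -0.32073758  0.17511821] [-1.57154300e+00  1.22920504e-03 -1.91341023e+00] [ 0.33193027  0.59793449  0.33178048  1.7908343  -0.26068886  0.7968852
 -1.11955197]
(np.float64(255.35899765411958), np.float64(179.92687392711497)) (np.float64(255.35403301099984), np.float64(185.3440686182937))
bar top pts 438 [ 0.47925546 -0.32354984  0.03798908] ((0.4790414273738861, -0.3236798346042633), (0.011497234925627708, 0.03321138769388199), 70.41629791259766)
flange 5839 [ 0.48063255 -0.32393433  0.016224  ] ((0.4787176251411438, -0.32324153184890747), 0.04603035748004913)
```

View pics/w4.png

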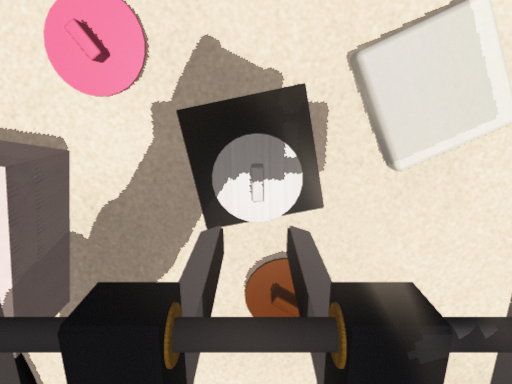

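The plug is at (257,177) on its mat. The flange radius measures 46.0 mm and the bar 11.5 x 33 mm at about 38 mm height, so this is the 92 mm plug. The bar's yaw already agrees with the gripper's.

jog_arm(
  steps=[0.0015, 0.03, 0.004, 0, 0, 0.035, 0, 0, 0, 0.035, 0, 0, 0, 0, 0, 0, 0, 0, 0, 0],
)

```text
time_s: 17.35
eef_pos: [0.479, -0.3245, 0.0758]
tool_rot: [-1.571, 0.0, -1.915]
wrist_force: [-0.2, -0.9, 0.6]
opening: 0.0376
```

```bash
python3 - <<'E'
from meas import *
im=get_image('wrist'); save(im,'w5.png'); 
o=observe(); print(o["eef_pos"],o["tool_rot"])
P=cloud(im); m=(P[:,:,2]>.034)&(P[:,:,2]<.045)&(np.hypot(P[:,:,0]-.479,P[:,:,1]+.322)<.035); b=P[m]
print("bar top pts",len(b),b.mean(0),cv2.minAreaRect(b[:,:2].astype(np.float32)))
print(proj(im,(.479,-.3233,.039)))
E
```

```text
[ 0.47971334 -0.32526869  0.07679152] [-1.56905503e+00 -2.21790889e-04 -1.91505864e+00]
bar top pts 893 [ 0.47996136 -0.32388527  0.0379111 ] ((0.47920167446136475, -0.3236667513847351), (0.011945533566176891, 0.03371250256896019), 70.59103393554688)
(np.float64(253.5317078895467), np.float64(228.9023207301733))
```

View pics/w5.png

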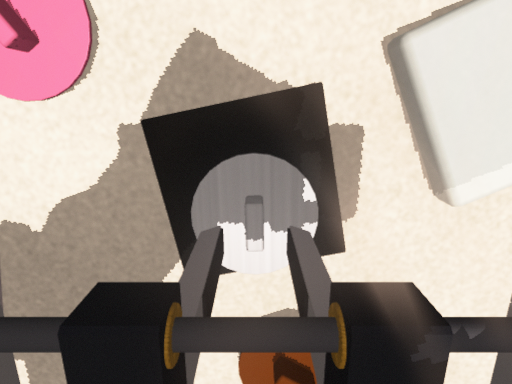

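jog_arm(
  steps=[0, 0.02, 0, 0, 0, 0.018, 0, 0, 0, 0, 0, 0],
)

```text
time_s: 17.7
eef_pos: [0.4789, -0.3249, 0.0379]
tool_rot: [-1.571, 0.0, -1.915]
wrist_force: [-0.7, 0.1, 1.3]
opening: 0.0378
```

```bash
python3 st.py
```

```text
17.75 F jaw-axis 0.18 across -0.12 z 0.51 Mz [0.1   0.016 0.033] yaw -1.9157 pos [ 0.4794 -0.3254  0.0387] open 0.0375 j7 -1.047 tau7 0.0195
```

jog_arm(
  steps=[0, 0, 0, 0, 0, 0, 0, 0, 0, 0, 0, 0, 0, 0, 0, 0, 0, 0, 0, 0],
  jaw=-1,
  newtons=10,
)

```text
time_s: 18.25
eef_pos: [0.4793, -0.3252, 0.0383]
tool_rot: [-1.57, 0.0, -1.915]
wrist_force: [0.7, 2.0, 5.8]
opening: 0.0123
```

```bash
python3 st.py
```

```text
18.3 F jaw-axis -0.60 across -0.83 z 6.10 Mz [ 0.386 -0.013  0.075] yaw -1.9154 pos [ 0.4794 -0.3252  0.0383] open 0.012 j7 -1.047 tau7 -0.1008
```

jog_arm(
  steps=[0, 0, 0, 0, 0, 0, 0, 0, 0, -0.02, 0, 0, 0, -0.03, 0, 0, 0, -0.04, 0, 0, 0, -0.04, 0, 0, 0, -0.01, 0, 0, 0, 0, 0, 0],
  newtons=30,
)

```text
time_s: 19.1
eef_pos: [0.4794, -0.3257, 0.1788]
tool_rot: [-1.568, -0.001, -1.916]
wrist_force: [-0.6, 0.2, -3.0]
opening: 0.0119
```

```bash
python3 st.py; python3 - <<'E'
from h import *
im=get_image('wrist'); save(im,'w6.png'); np.save('pics/w6.npy',im,allow_pickle=True)
plan((.5022,-.023,.178,-1.315),10)
E
```

```text
19.15 F jaw-axis -0.05 across -0.18 z -1.92 Mz [0.033 0.014 0.031] yaw -1.9158 pos [ 0.4785 -0.3248  0.1771] open 0.0119 j7 -1.117 tau7 -0.0153
from [ 0.4779 -0.3244  0.1761] -1.9158 tilt [-1.5733e+00  8.0000e-04] j7 -1.117
-0.029,-0,-0.008,-0.06,-0.03,-0,-0.006,-0.06,-0.03,-0,-0.004,-0.06,-0.03,-0,-0.003,-0.06,-0.03,-0,-0.001,-0.06,-0.03,-0,0.001,-0.06,-0.03,-0,0.003,-0.06,-0.03,-0.001,0.005,-0.06,-0.03,-0,0.006,-0.06,-0.029,-0.001,0.009,-0.061
end [ 0.5025 -0.0228  0.1781] -1.3148
```

View pics/w6.png

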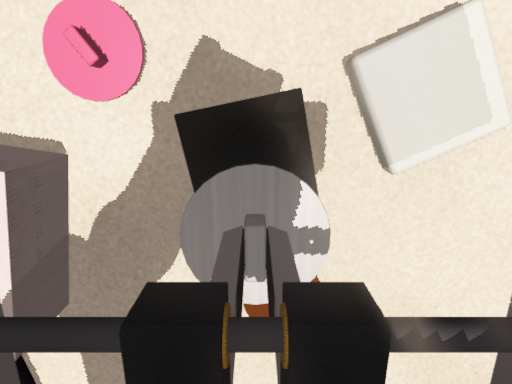

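jog_arm(
  steps=[-0.029, 0, -0.008, -0.06, -0.03, 0, -0.006, -0.06, -0.03, 0, -0.004, -0.06, -0.03, 0, -0.003, -0.06, -0.03, 0, -0.001, -0.06, -0.03, 0, 0.001, -0.06, -0.03, 0, 0.003, -0.06, -0.03, -0.001, 0.005, -0.06, -0.03, 0, 0.006, -0.06, -0.029, -0.001, 0.009, -0.06],
)

```text
time_s: 20.2
eef_pos: [0.5016, -0.0222, 0.1773]
tool_rot: [-1.575, 0.001, -1.313]
wrist_force: [-0.9, -0.7, -1.6]
opening: 0.0121
```

jog_arm(
  steps=[0, 0, 0, 0, 0, 0, 0, 0, 0, 0, 0, 0, 0, 0, 0, 0],
)

```text
time_s: 20.6
eef_pos: [0.5029, -0.025, 0.1789]
tool_rot: [-1.572, -0.0, -1.318]
wrist_force: [0.1, 0.3, -2.0]
opening: 0.0122
```

```bash
cat > held.py <<'E'
from meas import *
import sys
E_=[];C=[];R=[]
for k in range(4):
    im=get_image('wrist'); o=observe(); E_.append(o["eef_pos"]); y=o["tool_rot"][2]
    P=cloud(im); zt=o["eef_pos"][2]-.0383+.003+.014
    m=(abs(P[:,:,2]-zt)<.004)&(np.hypot(P[:,:,0]-o["eef_pos"][0],P[:,:,1]-o["eef_pos"][1])<.06)
    b=P[m][:,:2].astype(np.float32); hull=cv2.convexHull(b); (c,r)=cv2.minEnclosingCircle(b); C.append(c);R.append(r)
    m=(abs(P[:,:,2]-zt-.022)<.004)&(np.hypot(P[:,:,0]-o["eef_pos"][0],P[:,:,1]-o["eef_pos"][1])<.03); b=P[m][:,:2]
save(im,sys.argv[1]); np.save('pics/'+sys.argv[1][:-4]+'.npy',im,allow_pickle=True)
E_=np.array(E_);C=np.array(C); d=(C-E_[:,:2]); c,s=np.cos(y),np.sin(y)
print("eef",E_.mean(0).round(4),E_.std(0).round(4),"yaw",y.round(4),"flange",C.mean(0).round(4),R,"d tool x,z",(c*d[:,0]+s*d[:,1]).round(4),(-s*d[:,0]+c*d[:,1]).round(4))
E
python3 held.py w7.png
```

```text
eef [ 0.5032 -0.0246  0.1793] [0.0001 0.0002 0.0001] yaw -1.3173 flange [ 0.5021 -0.0245] [0.046143751591444016, 0.046204593032598495, 0.04612051323056221, 0.046206239610910416] d tool x,z [-0.0005 -0.0003 -0.0004 -0.0005] [-0.001  -0.0013 -0.001  -0.001 ]
```

View pics/w7.png

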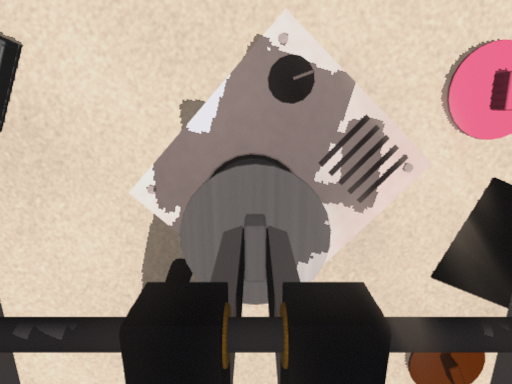

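jog_arm(
  steps=[-0.0016, 0.02, 0.0004, 0, 0, 0.02, 0, 0, 0, 0.007, 0, 0, 0, 0, 0, 0, 0, 0, 0, 0, 0, 0, 0, 0],
)

```text
time_s: 21.4
eef_pos: [0.5041, -0.0221, 0.1333]
tool_rot: [-1.569, -0.0, -1.316]
wrist_force: [0.5, 0.3, -0.8]
opening: 0.0113
```

```bash
python3 held.py w8.png; python3 - <<'E'
from h import *
for n in ("scene","top"):
    im=get_image(n); save(im,n+"8.png",(130,250,180,300) if n=="scene" else (140,235,220,310),5 if n=="scene" else 6)
print(observe()["eef_pos"],observe()["tool_rot"])
E
```

```text
eef [ 0.5039 -0.022   0.1332] [0.0001 0.     0.0001] yaw -1.316 flange [ 0.5031 -0.0218] [0.046120692044496536, 0.04621059074997902, 0.04608887806534767, 0.04609362781047821] d tool x,z [-0.0005 -0.0003 -0.0004 -0.0003] [-0.0008 -0.0008 -0.0007 -0.0007]
[ 0.50359863 -0.02196921  0.13278783] [-1.57020136e+00 -1.42607640e-04 -1.31599013e+00]
```

View pics/scene8.png

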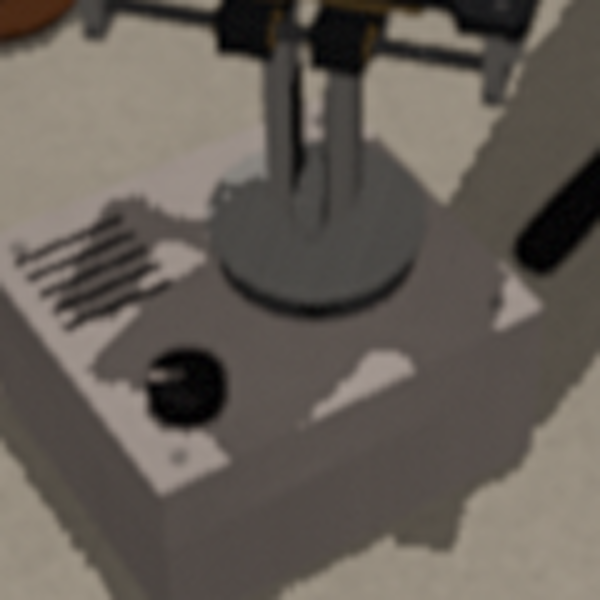

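View pics/w8.png

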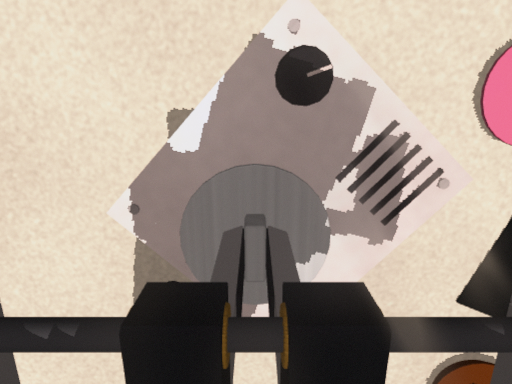

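```bash
python3 - <<'E'
from h import *
im=np.load('pics/w8.npy',allow_pickle=True).item(); P=cloud(im)
m=(abs(P[:,:,2]-.09)<.005)&(np.hypot(P[:,:,0]-.53,P[:,:,1]+.036)<.14); m[:, :]&=True
b=P[m][:,:2]; print(len(b),P[m][:,2].mean())
th=np.radians(61.7-90); 
for n,mk in (("z",m),):
    for th in np.radians([-28.0,-28.3,-28.6]):
        ex=np.array([np.cos(th),np.sin(th)]); ey=np.array([-ex[1],ex[0]])
        px=b@ex; py=b@ey
        # robust edges from extremes
        xm=np.percentile(px,99.9); ylo,yhi=np.percentile(py,.1),np.percentile(py,99.9)
        c=(xm-.120)*ex+(ylo+yhi)/2*ey
        print(np.degrees(th),"width",yhi-ylo,"well",c.round(4))
r=cv2.minAreaRect(b.astype(np.float32)); print(r)
E
```

```text
43030 0.08920822606374147
-28.0 width 0.16015582619859808 well [ 0.5018 -0.0227]
-28.3 width 0.15980516205993234 well [ 0.5018 -0.0224]
-28.6 width 0.15975514281062816 well [ 0.5021 -0.0221]
((0.5279462933540344, -0.03680412471294403), (0.1607600748538971, 0.18106240034103394), 61.74575424194336)
```

jog_arm(
  steps=[0.0005, 0.002, -0.0011, 0, 0, 0.003, 0, 0, 0, 0.003, 0, 0, 0, 0, 0, 0, 0, 0, 0, 0],
)

```text
time_s: 22.2
eef_pos: [0.5024, -0.0227, 0.1243]
tool_rot: [-1.571, 0.0, -1.316]
wrist_force: [-0.2, 0.9, -1.8]
opening: 0.0117
```

```bash
python3 st.py
```

```text
22.25 F jaw-axis -0.06 across 0.68 z -1.71 Mz [ 0.003  0.031 -0.001] yaw -1.316 pos [ 0.5025 -0.0227  0.1244] open 0.0118 j7 -1.16 tau7 0.0006
```

jog_arm(
  steps=[0, 0.001, 0, 0, 0, 0.001, 0, 0, 0, 0, 0, 0],
)

```text
time_s: 22.55
eef_pos: [0.5024, -0.0227, 0.1224]
tool_rot: [-1.571, 0.0, -1.316]
wrist_force: [-1.1, -0.2, -1.7]
opening: 0.0115
```

```bash
python3 st.py
```

```text
22.6 F jaw-axis 0.36 across -0.74 z -2.10 Mz [0.011 0.024 0.024] yaw -1.316 pos [ 0.5024 -0.0227  0.1224] open 0.0116 j7 -1.159 tau7 0.0014
```

The foot is about 3 mm into the mouth with no contact force. I'll keep going down in small steps.

jog_arm(
  steps=[0, 0.001, 0, 0, 0, 0.001, 0, 0, 0, 0, 0, 0],
)

```text
time_s: 22.9
eef_pos: [0.5024, -0.0227, 0.1204]
tool_rot: [-1.571, 0.0, -1.316]
wrist_force: [0.5, 0.1, -1.1]
opening: 0.0119
```

```bash
python3 st.py
```

```text
22.95 F jaw-axis 0.66 across 0.33 z -1.00 Mz [ 0.044 -0.021  0.018] yaw -1.316 pos [ 0.5024 -0.0227  0.1204] open 0.0118 j7 -1.158 tau7 0.0014
```

jog_arm(
  steps=[0, 0.001, 0, 0, 0, 0.0005, 0, 0, 0, 0, 0, 0],
)

```text
time_s: 23.25
eef_pos: [0.5026, -0.0227, 0.1192]
tool_rot: [-1.57, -0.0, -1.316]
wrist_force: [-0.7, -1.1, 1.4]
opening: 0.0114
```

```bash
python3 st.py
```

```text
23.3 F jaw-axis 0.59 across -0.34 z 1.32 Mz [-0.012  0.166 -0.059] yaw -1.316 pos [ 0.5026 -0.0228  0.1192] open 0.0116 j7 -1.158 tau7 -0.0
```

The foot met the collar at TCP z of about 0.1193, as computed. Now I'll press it down about 4 mm.

jog_arm(
  steps=[0, 0.0005, 0, 0, 0, 0.0005, 0, 0, 0, 0, 0, 0],
)

```text
time_s: 23.6
eef_pos: [0.5026, -0.0228, 0.1181]
tool_rot: [-1.57, -0.0, -1.316]
wrist_force: [-1.3, -1.3, 3.5]
opening: 0.0115
```

```bash
python3 st.py
```

```text
23.65 F jaw-axis -0.93 across -0.98 z 4.27 Mz [0.039 0.223 0.001] yaw -1.316 pos [ 0.5026 -0.0228  0.1181] open 0.0115 j7 -1.157 tau7 0.0004
```

jog_arm(
  steps=[0, 0.0005, 0, 0, 0, 0.0005, 0, 0, 0, 0, 0, 0],
)

```text
time_s: 23.95
eef_pos: [0.5026, -0.0227, 0.117]
tool_rot: [-1.571, -0.0, -1.316]
wrist_force: [-1.6, 0.0, 3.3]
opening: 0.0118
```

```bash
python3 st.py
```

```text
24.0 F jaw-axis -0.64 across -1.47 z 3.51 Mz [-0.01   0.085 -0.04 ] yaw -1.316 pos [ 0.5026 -0.0227  0.117 ] open 0.0114 j7 -1.157 tau7 0.0006
```

jog_arm(
  steps=[0, 0.0005, 0, 0, 0, 0.0005, 0, 0, 0, 0, 0, 0],
)

```text
time_s: 24.3
eef_pos: [0.5026, -0.0227, 0.1159]
tool_rot: [-1.571, -0.0, -1.316]
wrist_force: [-0.8, -0.9, 2.4]
opening: 0.012
```

```bash
python3 st.py
```

```text
24.35 F jaw-axis 0.94 across -0.02 z 2.35 Mz [-0.021  0.082  0.003] yaw -1.3161 pos [ 0.5026 -0.0227  0.1159] open 0.0118 j7 -1.156 tau7 0.0006
```

jog_arm(
  steps=[0, 0.0004, 0, 0, 0, 0, 0, 0],
)

```text
time_s: 24.55
eef_pos: [0.5026, -0.0228, 0.1156]
tool_rot: [-1.571, -0.0, -1.316]
wrist_force: [-0.7, -0.5, 2.7]
opening: 0.0116
```

```bash
python3 st.py
```

```text
24.6 F jaw-axis -0.93 across -0.81 z 3.81 Mz [-0.038  0.063 -0.026] yaw -1.3161 pos [ 0.5026 -0.0228  0.1156] open 0.0117 j7 -1.156 tau7 0.0003
```

jog_arm(
  steps=[0, 0.0004, 0, 0, 0, 0, 0, 0],
)

```text
time_s: 24.8
eef_pos: [0.5026, -0.0228, 0.1153]
tool_rot: [-1.571, -0.0, -1.316]
wrist_force: [-0.0, 0.1, 4.9]
opening: 0.0117
```

```bash
python3 st.py
```

```text
24.85 F jaw-axis 0.40 across 0.02 z 5.01 Mz [0.042 0.161 0.052] yaw -1.316 pos [ 0.5025 -0.0228  0.1153] open 0.0114 j7 -1.156 tau7 -0.0009
```

jog_arm(
  steps=[0, 0.0003, 0, 0, 0, 0, 0, 0],
)

```text
time_s: 25.05
eef_pos: [0.5026, -0.0228, 0.1153]
tool_rot: [-1.57, -0.0, -1.316]
wrist_force: [-1.4, 0.8, 7.7]
opening: 0.0117
```

```bash
python3 st.py
```

```text
25.1 F jaw-axis -0.94 across -0.40 z 8.69 Mz [ 0.052  0.286 -0.01 ] yaw -1.3161 pos [ 0.5026 -0.0228  0.1153] open 0.0116 j7 -1.156 tau7 -0.0018
```

TCP z has stopped at 0.1153, the value I predicted for home, and the force is rising to 8.7 N. One more small press, then I'll check.

jog_arm(
  steps=[0, 0.0003, 0, 0, 0, 0, 0, 0, 0, 0, 0, 0],
)

```text
time_s: 25.4
eef_pos: [0.5026, -0.0228, 0.1153]
tool_rot: [-1.57, 0.0, -1.316]
wrist_force: [-1.8, -1.0, 10.4]
opening: 0.0119
```

```bash
python3 st.py; python3 - <<'E'
from h import *
im=get_image('scene'); save(im,"scene9.png",(130,250,180,300),5)
im=get_image('wrist'); P=cloud(im); o=observe()
m=(abs(P[:,:,2]-.094)<.004)&(np.hypot(P[:,:,0]-.502,P[:,:,1]+.023)<.046)
b=P[m]; A=np.c_[b[:,:2],np.ones(len(b))]; s=np.linalg.lstsq(A,b[:,2],rcond=None)[0]; print("flange tilt",s[:2],"mean z",b[:,2].mean())
m=(abs(P[:,:,2]-.09)<.004)&(np.hypot(P[:,:,0]-.502,P[:,:,1]+.023)>.05)&(np.hypot(P[:,:,0]-.502,P[:,:,1]+.023)<.08); print("case z",P[m][:,2].mean())
E
```

```text
25.45 F jaw-axis -0.46 across -2.80 z 10.00 Mz [0.06  0.443 0.005] yaw -1.3161 pos [ 0.5026 -0.0228  0.1153] open 0.012 j7 -1.156 tau7 -0.0025
flange tilt [-0.00104941  0.00106006] mean z 0.09316044420430508
case z 0.08919615102773765
```

View pics/scene9.png

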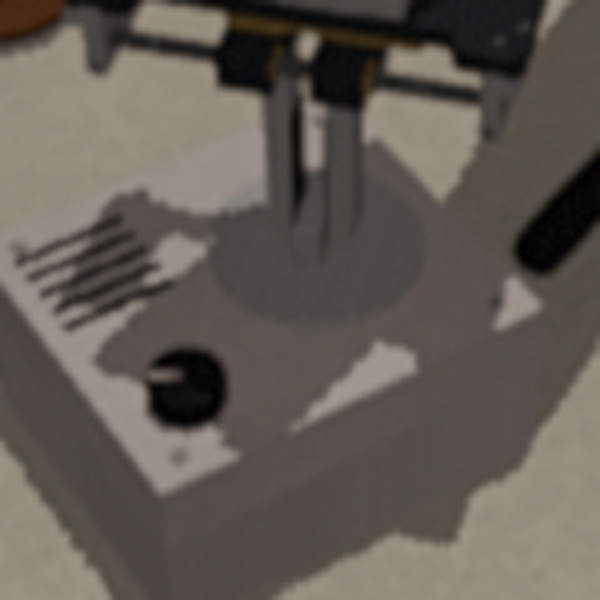

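The flange lies flat on the case: its top is 3.96 mm above the case (4 mm nominal) and its tilt is about 0.0015 rad. I'll release and lift.

jog_arm(
  steps=[0, -0.0006, 0, 0, 0, 0, 0, 0],
)

```text
time_s: 25.75
eef_pos: [0.5026, -0.0228, 0.1153]
tool_rot: [-1.571, -0.0, -1.316]
wrist_force: [-0.1, 0.3, 5.2]
opening: 0.0116
```

jog_arm(
  steps=[0, 0, 0, 0, 0, 0, 0, 0, 0, 0, 0, 0, 0, 0, 0, 0],
  jaw=-0.3,
)

```text
time_s: 26.15
eef_pos: [0.5023, -0.0227, 0.1149]
tool_rot: [-1.571, 0.0, -1.316]
wrist_force: [0.7, 0.9, 1.2]
opening: 0.0328
```

jog_arm(
  steps=[0, -0.01, 0, 0, 0, -0.02, 0, 0, 0, -0.03, 0, 0, 0, -0.04, 0, 0, 0, -0.04, 0, 0, 0, 0, 0, 0, 0, 0, 0, 0, 0, 0, 0, 0],
)

```text
time_s: 26.95
eef_pos: [0.5016, -0.0226, 0.2545]
tool_rot: [-1.572, 0.001, -1.316]
wrist_force: [0.7, -0.2, -0.3]
opening: 0.0329
```

```bash
python3 st.py; python3 - <<'E'
from meas import *
im=get_image('wrist'); P=cloud(im); save(im,"w10.png")
q=P[:,:,:2]-np.array([.502,-.023]); R=np.hypot(q[...,0],q[...,1])
m=(abs(P[:,:,2]-.0935)<.0018)&(R<.055); b=P[m]; A=np.c_[b[:,:2],np.ones(len(b))]; s=np.linalg.lstsq(A,b[:,2],rcond=None)[0]
print("flange",cv2.minEnclosingCircle(b[:,:2].astype(np.float32)),"tilt",s[:2],"z",b[:,2].mean())
m=(abs(P[:,:,2]-.0893)<.0018)&(R>.05)&(R<.09); print("case z",P[m][:,2].mean())
im=get_image('scene'); save(im,"s10.png")
E
```

```text
27.0 F jaw-axis 0.34 across 0.29 z -0.24 Mz [-0.002 -0.    -0.038] yaw -1.316 pos [ 0.5015 -0.0226  0.2542] open 0.0327 j7 -1.213 tau7 0.0001
flange ((0.5013988018035889, -0.022328488528728485), 0.045910004526376724) tilt [0.00011706 0.00019619] z 0.09327212421839248
case z 0.08923066786027559
```

View pics/w10.png

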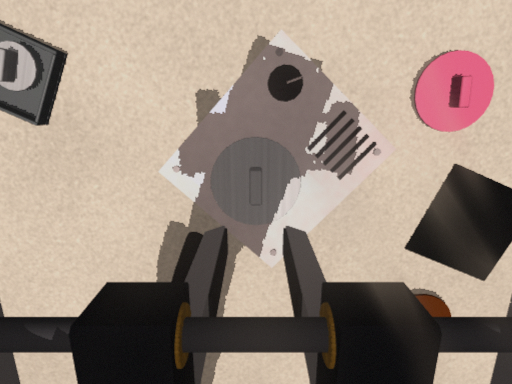

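View pics/s10.png

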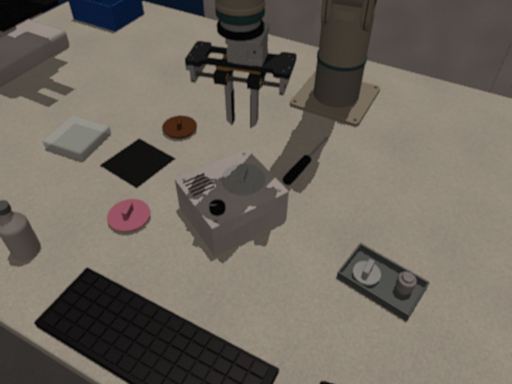

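The wrist view shows the plug seated at (255,181), 4.04 mm above the case and level, with the gripper clear of it. The scene view shows the main knob at (217,207) and the tray items at (367,272) and (404,283), all where they were. Handing in.

```bash
python3 -c "
from rig import *
print(sign_off())"
```

```text
the job is handed in; nothing more can be done
None
```

I reset the lamp supply, closed its well with the larger plug and handed the job in at about 27 s. The sign-off gives no verdict, so the results below are my own measurements.

- **Trim knob:** I gripped it at 20 N and turned it clockwise about 2.03 rad to the stop. I then leaned it to about 0.15 rad for over 0.5 s, eased back and let go. Joint torque (0.211 N m, which means 0.152 rad) and the angle turned past the stop agree. The noisier wrist moment read lower, about 0.12 rad; both lie between 0.10 and 0.22. With the knob turning freely, that moment also read about 0.01 N m where 0.06 was expected. I did not explain this, and relied on the joint torque and angle.
- **Plug:** I took the 92 mm aluminium plug from the mat; its flange radius measured 46 mm. The collar took about 6 N to push down and the final press was about 10–12 N. After release, the flange top stood 4.04 mm above the case (4 mm nominal), with a tilt under 0.001 rad. Its centre was within about 1 mm of the well's measured centre.
- **Left alone:** In the last pictures the main knob and the tray items looked unmoved, and the gripper was well clear of everything. I checked these by eye only.

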